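# Bottle print scrap through the indexing funnel

### The arm

A 6-joint arm with a two-finger parallel gripper is mounted at the origin on the work surface. World frame = base frame: x ahead of the robot, y to its left, z up, the work surface at z = 0. Lengths are in mm, angles in rad, forces in N, time in s.
With the tool pointing down it reaches from about 375 to 900 mm from the base axis. Payload 3.1 kg.
Tool frame: the origin (TCP) lies midway between the tips of the shut fingers; the grasp point (between the pads) lies 19 mm behind it; z points along the fingers, y is the line along which they close (so a half turn about z gives the same grasp; the last joint's range is limited). The gripper opens to 85 mm and grips with 20 to 120 N. Pads are 22 mm wide; open, the fingers measure 114 mm over their backs; the gripper's body (76 mm by 85 mm) begins 54 mm behind the grasp point. The pads swing forward as they close: fully open they stand 13 mm farther back than shut.
Start: joints at [-1.397, 0.527, 1.433, -0, 1.181, -0.178], TCP at [215.976, -586.473, 191.61] pointing down, gripper open.
Joint ranges: [-3.08, 3.08], [-0.75, 2.2], [0.22, 2.44], [-1.43, 4.57], [0, 2.65], [-2.85, 2.85]. Speed limits (rad/s): [2.79, 2.79, 3.14, 3.14, 3.14, 3.14].

### API

Orientations are given as [roll, pitch, yaw] about the fixed x, y, z axes, in that order (R = Rz(yaw) Ry(pitch) Rx(roll)).
In Python, from plant import env gives the robot as it stands. The module is installed in compiled form; this text tells all that it offers. Calls block until the motion is done:
- env.move_to(position, orientation): joint-space move of the TCP to a pose.
- env.move_l(position, vel=150, rot=None, max_force=None): straight line of the TCP; rot=None keeps the orientation; vel is the mean speed in mm/s. With max_force (N) it stops when the force on the tool has changed by that much, and returns True; else False.
- env.move_j(angles): joint-space move.
- env.command_gripper(opening, force=None): opening from 0.0 (shut) to 1.0 (fully open); force is the grip in N (None keeps the last); returns when the fingers have stopped.
- env.hold(seconds).
- env.inverse_kinematics(position, orientation): joint angles nearest the present ones, or None.
- env.get_state(): the state.
- env.get_image(name): name is "scene" or "top" or "wrist"; returns (picture, depth): 384x512x3 uint8, blue, green, red; 384x512 float32, mm along the optical axis (not along the pixel's ray), 0 where there is no reading.
- env.get_calibration(name): a dict with "K" (3x3 intrinsics, pixels), "pose" (4x4, takes a point from camera to world coordinates). Camera axes: x right, y down, z forward; pixel columns grow to the right and rows downward; lengths in mm; the calibration is good to about 2 mm. A picture is of the moment at which its call begins: read the wrist's pose just before it. get_calibration takes no time and is no camera call; for the wrist camera it gives the pose at the moment of the call.
A pose or a line that the arm cannot do raises env.IKError and nothing moves.
- env.job_done(): hands the job in; it is judged then, once.
The state is a dict: "time_s": time; "qpos": joint angles; "qvel": joint speeds; "joint_torque": joint torques, N m; "position": TCP position; "ee_rot": TCP orientation; "wrist_force": force on the tool from outside, world axes, zero at the start; "moment": the same for the moment, N m; "width": opening from 0.0 (shut) to 1.0 (fully open); "gripper_force": force on a finger pad.
Only numpy, scipy, OpenCV 4.12 (cv2) and the standard library are available. Lean on these libraries where they do the work, as an engineer would, in place of code of your own. Each camera call takes 0.05 s, during which the arm holds its last target. There are 200 camera calls.

### The job

Crank the handwheel of the filling rig until the canister stands straight below the funnel's spout, then pour the chunks of every loaded scoop through the funnel, so that all of them end up inside the canister, and put each emptied scoop back on the rubber mat, standing flat on its floor. When every chunk is in, wind the handwheel back until the carriage stands at its stop, at the end of the rails away from the handwheel, so that the canister can be taken out. Leave the other things on the bench where they are.

Things in the scene. Friction and masses are not known exactly. Their poses are not given: they have to be found in the camera images.
- mat: black rubber mat, fixed, 240 (x) x 360 (y) x 4 mm; origin under its centre. The scoops stand on it side by side along its y, with noses towards +x
- rig: filling rig, fixed: grey base plate 130 (x) x 330 (y) x 8 mm with two rails along y; origin on the table, below the middle of the rails. The carriage runs along the rig's y axis. The handwheel stands on a gearbox at x -40, y +165 mm in the rig's frame
- handwheel (a joint): turn of the handwheel in rad, 0 to 9, growing clockwise seen from above; 1 rad moves the carriage 10 mm towards the rig's +y. At 0 the carriage is at its stop, at the end of the rails away from the handwheel. Stays where it is left
- wheel_top (a point): centre of the top face of the handwheel: a steel disc with vertical axis, 60 mm across, 24 mm thick (it reaches 24 mm below this point), 102 mm above the table; nothing beside it, the gearbox below it is 62 mm square and ends 36 mm below this point
- canister_mouth (a point): centre of the open top of the clear canister on the black carriage, 90 mm above the table; canister inside 56 mm across, 62 mm deep (floor 28 mm above the table), outside 62 mm across; it is fixed to the carriage and has z up
- spout (a point): centre of the lower end of the funnel's spout, 95 mm above the table; inside 46 mm across, outside 52 mm
- funnel_mouth (a point): centre of the funnel's wide mouth, 168 mm above the table, 146 mm across outside, 3 mm wall; its cone narrows over 58 mm of height to the spout. A 16 mm post stands 128 mm behind the axis (rig +x), 152 mm tall, lower than the mouth. A white pointer on the carriage meets a white pointer on the post's foot when the canister is right below the spout
- scoop0: open-front aluminium scoop, holding none to three of the white chunks (in the half next to the handle): floor 110 (x) x 52 (y) x 3 mm, walls 28 mm high and 3 mm thick on the back and both sides, open at the nose (+x end, 55 mm from the origin). Black handle behind the back wall: upright block 42 (x) x 14 (y) x 56 mm, centred at x -76 mm. Origin under the middle of the floor, z up. About 120 g
- scoop1: open-front aluminium scoop, holding none to three of the white chunks (in the half next to the handle): floor 110 (x) x 52 (y) x 3 mm, walls 28 mm high and 3 mm thick on the back and both sides, open at the nose (+x end, 55 mm from the origin). Black handle behind the back wall: upright block 42 (x) x 14 (y) x 56 mm, centred at x -76 mm. Origin under the middle of the floor, z up. About 120 g
- scoop2: open-front aluminium scoop, holding none to three of the white chunks (in the half next to the handle): floor 110 (x) x 52 (y) x 3 mm, walls 28 mm high and 3 mm thick on the back and both sides, open at the nose (+x end, 55 mm from the origin). Black handle behind the back wall: upright block 42 (x) x 14 (y) x 56 mm, centred at x -76 mm. Origin under the middle of the floor, z up. About 120 g
- chunk00: white chunk of print scrap, block 16 x 16 x 14 mm, 10 g; origin under its centre; if present it starts in scoop0. May be absent (None)
- chunk01: white chunk of print scrap, block 18 x 14 x 15 mm, 10 g; origin under its centre; if present it starts in scoop0. May be absent (None)
- chunk02: white chunk of print scrap, L-shaped block 18 x 17 x 14 mm (arms 8 to 9 mm thick), 10 g; origin under its centre; if present it starts in scoop0. May be absent (None)
- chunk10: white chunk of print scrap, block 16 x 16 x 14 mm, 10 g; origin under its centre; if present it starts in scoop1. May be absent (None)
- chunk11: white chunk of print scrap, block 18 x 14 x 15 mm, 10 g; origin under its centre; if present it starts in scoop1. May be absent (None)
- chunk12: white chunk of print scrap, L-shaped block 18 x 17 x 14 mm (arms 8 to 9 mm thick), 10 g; origin under its centre; if present it starts in scoop1. May be absent (None)
- chunk20: white chunk of print scrap, block 16 x 16 x 14 mm, 10 g; origin under its centre; if present it starts in scoop2. May be absent (None)
- chunk21: white chunk of print scrap, block 18 x 14 x 15 mm, 10 g; origin under its centre; if present it starts in scoop2. May be absent (None)
- chunk22: white chunk of print scrap, L-shaped block 18 x 17 x 14 mm (arms 8 to 9 mm thick), 10 g; origin under its centre; if present it starts in scoop2. May be absent (None)
- glue_stick: standing glue stick, 28 mm across, 95 mm tall; origin under its centre; to be left alone
- scraper: print scraper with black handle, 190 mm long, lying; to be left alone
- tape: roll of blue tape lying flat, 72 mm across, 19 mm high; to be left alone
- figurine: small white failed print standing on a 60 mm disc, 70 mm tall; to be left alone
- cutters: flush cutters lying, blue handles, 150 mm long; to be left alone
Things that resemble listed ones, but are neither listed nor needed, are in the scene too. What is shaped like the scoop2 but blue or brown is not meant.

How it is judged (in metres and radians):
On the way, in this order (a step that is already met when the one before it is completed fails the run):
1. the canister is cranked straight below the spout (horizontal distance between canister_mouth and spout below 0.006 m), for 0.4 s.
2. all chunks are in the canister, which is still below the spout (horizontal distance between each of chunk00, chunk01, chunk02, chunk10, chunk11, chunk12, chunk20, chunk21, chunk22 and canister_mouth below 0.03 m and z of each of chunk00, chunk01, chunk02, chunk10, chunk11, chunk12, chunk20, chunk21, chunk22 in the frame of canister_mouth below -0.004 m and linear speed of each of chunk00, chunk01, chunk02, chunk10, chunk11, chunk12, chunk20, chunk21, chunk22 below 0.03 m/s and horizontal distance between canister_mouth and spout below 0.006 m), for 0.2 s.
At the end, for the whole second after the job is handed in: All chunks at rest in the canister (within 30 mm of its axis, below its rim); handwheel wound back to below 0.3 rad; every scoop flat (tilt under 0.12 rad), at rest on the mat, its origin at x -50 to 90 mm and y within 170 mm in the mat frame (horizontal distance between each of chunk00, chunk01, chunk02, chunk10, chunk11, chunk12, chunk20, chunk21, chunk22 and canister_mouth below 0.03 m and z of each of chunk00, chunk01, chunk02, chunk10, chunk11, chunk12, chunk20, chunk21, chunk22 in the frame of canister_mouth below -0.004 m and linear speed of each of chunk00, chunk01, chunk02, chunk10, chunk11, chunk12, chunk20, chunk21, chunk22 below 0.03 m/s and x of scoop0 in the frame of mat between -0.05 and 0.09 m and y of scoop0 in the frame of mat between -0.17 and 0.17 m and z of each of scoop0, scoop1, scoop2 in the frame of mat below 0.01 m and angle between each of scoop0, scoop1, scoop2's own z axis and vertical below 0.12 rad and linear speed of each of scoop0, scoop1, scoop2 below 0.02 m/s and x of scoop1 in the frame of mat between -0.05 and 0.09 m and y of scoop1 in the frame of mat between -0.17 and 0.17 m and x of scoop2 in the frame of mat between -0.05 and 0.09 m and y of scoop2 in the frame of mat between -0.17 and 0.17 m and value of joint handwheel below 0.3 rad); the robot touches nothing.
It fails at once if the glue stick is moved more than 4 cm (distance of glue_stick from where it was at the start of the episode above 0.04 m).
It fails at once if the scraper is moved more than 4 cm (distance of scraper from where it was at the start of the episode above 0.04 m).
It fails at once if the tape is moved more than 4 cm (distance of tape from where it was at the start of the episode above 0.04 m).
It fails at once if the figurine is moved more than 4 cm (distance of figurine from where it was at the start of the episode above 0.04 m).
It fails at once if the cutters is moved more than 4 cm (distance of cutters from where it was at the start of the episode above 0.04 m).
Of chunk00, chunk01, chunk02, chunk10, chunk11, chunk12, chunk20, chunk21, chunk22 only 4 to 8 are there at a start; the rules pass over those that are not, and their reading is None.
At some moment in a run one of scoop0, scoop1, scoop2 may be knocked a few centimetres aside while the robot is not near it.
It also fails if it takes over 210 s, if anything falls off the work surface, if the arm or the gripper's body presses on something with over 40 N, if the wrist force passes 120 N, or if a joint passes its speed limit or range.

## Working session

There is one attempt and no reset: what is moved stays moved. The work goes in short steps, each a Python script; the robot and the scene stay as the last script left them, time stands still between calls to the robot, and variables do not carry over. Pictures are saved under pics/ and viewed, at most 14 in all, crops included, and the job is handed in when it is done.

```bash
mkdir -p pics
python3 - <<'E'
from plant import env
import cv2,numpy as np
for n in("scene","top"):
    p,d=env.get_image(n);cv2.imwrite(f"pics/{n}0.png",p);np.savez(f"{n}0.npz",p=p,d=d,**env.get_calibration(n))
    c=env.get_calibration(n);print(n,c["K"].round(1).tolist(),c["pose"].round(3).tolist())
s=env.get_state();print(s["time_s"],s["ee_rot"],s["width"])
E
```

```text
scene [[357.4, 0.0, 254.1], [0.0, 357.4, 192.3], [0.0, 0.0, 1.0]] [[-0.415, 0.703, -0.578, 1066.814], [0.91, 0.321, -0.263, 224.023], [0.001, -0.635, -0.772, 928.409], [0.0, 0.0, 0.0, 1.0]]
top [[407.8, 0.0, 260.9], [0.0, 407.8, 187.7], [0.0, 0.0, 1.0]] [[-0.01, -0.996, 0.089, 326.802], [-1.0, 0.009, -0.019, -28.181], [0.018, -0.089, -0.996, 1653.447], [0.0, 0.0, 0.0, 1.0]]
0.1 [-3.13972510e+00 -3.45412538e-04  3.52801880e-01] 1.0049097805257614
```

View pics/top0.png

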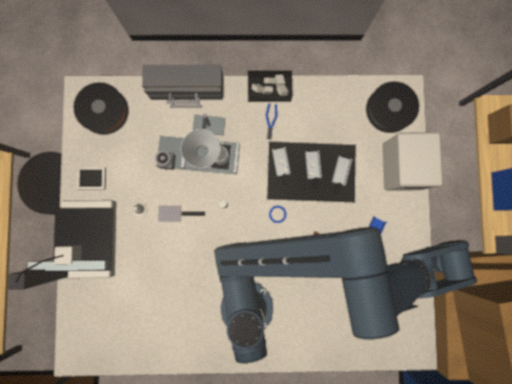

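View pics/scene0.png

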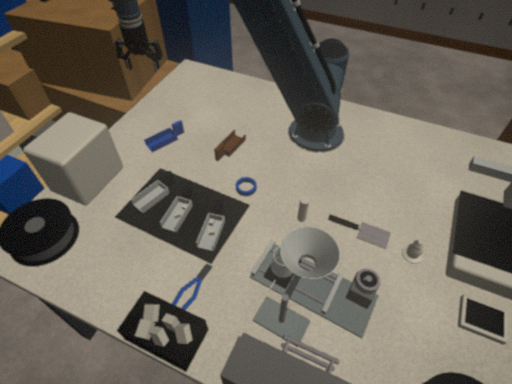

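Top view: the mat is at (312,172) with scoops at about (282,162), (313,165) and (342,171). The funnel is at (203,149), the handwheel at (165,159) and the canister at about (228,153). The scoop-like things at (377,224) blue and near (315,234) brown are off the mat, so they aren't the ones meant; the mat's three aluminium ones are. Next I'll get rough positions, then take wrist views.

```bash
cat > h.py <<'E'
from plant import env
import cv2,numpy as np
from scipy.spatial.transform import Rotation as R
def cloud(d,K,T):
    v,u=np.indices(d.shape)
    P=np.stack([(u-K[0,2])/K[0,0]*d,(v-K[1,2])/K[1,1]*d,d],-1)@T[:3,:3].T+T[:3,3]
    P[d<=0]=np.nan
    return P
def shot(n,name=None):
    c=env.get_calibration(n);p,d=env.get_image(n)
    if name:cv2.imwrite(f"pics/{name}.png",p);np.savez(name,p=p,d=d,**c)
    return p,cloud(d,c["K"],c["pose"]),c
E
python3 - <<'E'
from h import *
z=np.load("top0.npz");P=cloud(z["d"],z["K"],z["pose"])
for nm,u,v in [("wheel",165,159),("funnelrimL",184,149),("funnelrimR",221,149),("rimtop",203,131),("rimbot",203,167),("can",229,153),("plateTL",162,137),("plateR",238,146),("plateBR",236,171),("matTL",270,143),("matTR",354,146),("matBR",354,201),("matBL",269,199),("s0",282,160),("s1",313,163),("s2",343,170),("h0",285,178),("h1",316,181),("h2",339,186),("glue",223,204),("tape",278,207),("table",250,215)]:
    print(nm,P[v,u].round(0))
w=env.get_calibration("wrist");print(w["K"].round(1).tolist())
from scipy.spatial.transform import Rotation as R
s=env.get_state();Rt=R.from_euler("xyz",s["ee_rot"]).as_matrix()
print((Rt.T@w["pose"][:3,:3]).round(3),Rt.T@(w["pose"][:3,3]-s["position"]))
p=z["p"];cv2.imwrite("pics/c1.png",cv2.resize(p[120:210,145:365],None,fx=3.6,fy=3.6,interpolation=2))
E
```

```text
wheel [580. 310.  98.]
funnelrimL [608. 228. 154.]
funnelrimR [631. 101.  26.]
rimtop [674. 156. 163.]
rimbot [559. 174.  20.]
can [614.  68.  32.]
plateTL [686. 343.   5.]
plateR [643.  32.  26.]
plateBR [544.  42.   4.]
matTL [nan nan nan]
matTR [ 645. -445.   -1.]
matBR [ 417. -436.    9.]
matBL [429. -92.   3.]
s0 [ 588. -147.    3.]
s1 [ 573. -272.   16.]
s2 [ 544. -394.   13.]
h0 [ 507. -153.   63.]
h1 [ 495. -276.   59.]
h2 [ 475. -367.   54.]
glue [406.  88.  93.]
tape [ 395. -127.   14.]
table [365. -14.   2.]
[[303.4, 0.0, 260.6], [0.0, 303.4, 189.3], [0.0, 0.0, 1.0]]
[[ 0.    -0.947 -0.323]
 [ 1.    -0.     0.001]
 [-0.001 -0.323  0.947]] [  83.40582591    0.95792234 -182.52460722]
```

View pics/c1.png

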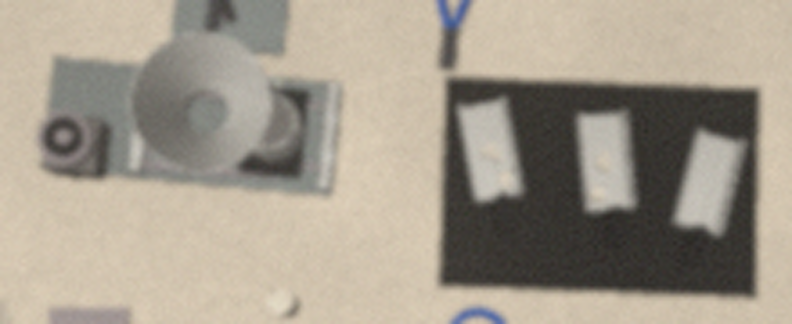

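```bash
python3 - <<'E'
from h import *
for nm,x,y in(("wm",500,-270),("wr",540,190)):
    q=env.inverse_kinematics([x,y,330],[np.pi,0,0]);print(q)
    env.move_to([x,y,330],[np.pi,0,0]);env.hold(.3)
    shot("wrist",nm)
print(env.get_state()["time_s"])
E
python3 - <<'E'
import cv2,numpy as np
a=cv2.imread("pics/wm.png");b=cv2.imread("pics/wr.png")
cv2.imwrite("pics/both.png",cv2.resize(np.hstack([a,b]),None,fx=.78,fy=.78,interpolation=3))
E
```

```text
[-6.91736359e-01  3.19417925e-01  1.38712194e+00 -4.44089210e-16
  1.43505279e+00  8.79059968e-01]
[ 1.43184415e-01  3.26117162e-01  1.37707232e+00 -4.44089210e-16
  1.43840317e+00  1.71398074e+00]
4.1333
```

View pics/both.png

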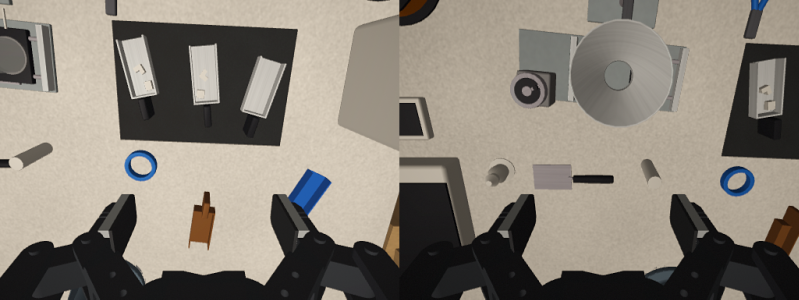

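The left view shows the mat with scoop 0, 1 and 2, the first two holding visible chunks and the third looking empty. The right view shows the wheel at about (532,88), the funnel at (620,75), and the canister to the right under the funnel. Next I'll measure all of these.

Run:
```python
from h import *
def L(n):
    z=np.load(n+".npz");return z["p"],cloud(z["d"],z["K"],z["pose"]),z
def fitc(xy):
    A=np.c_[2*xy,np.ones(len(xy))];s=np.linalg.lstsq(A,(xy**2).sum(1),rcond=None)[0];return s[:2],np.sqrt(s[2]+s[:2]@s[:2])
p,P,z=L("wr");x,y,h=P[...,0],P[...,1],P[...,2]
m=(np.hypot(x-580,y-310)<45)&(h>97)&(h<108);c,r=cv2.minEnclosingCircle(P[m][:,:2].astype(np.float32));print("wheel",c,r,P[m].mean(0),np.median(h[m]))
m=(np.hypot(x-617,y-160)<90)&(h>163)&(h<173);c,r=fitc(P[m][:,:2]);print("funnel rim",c,r,m.sum(),cv2.minEnclosingCircle(P[m][:,:2].astype(np.float32)))
c,r=cv2.minEnclosingCircle(P[(np.hypot(x-617,y-160)<90)&(h>150)&(h<175)][:,:2].astype(np.float32));print(c,r)
# plate
m=(np.abs(h-8)<3)&(x>500)&(x<700)&(y>0)&(y<360);m2=m&(p.astype(int).sum(2)<500)
for src in("wr",):
    print(cv2.minAreaRect(P[m2&(x<672)][:,:2].astype(np.float32)))
for n in("wm","top0"):
    p,P,z=L(n);x,y,h=P[...,0],P[...,1],P[...,2]
    m=(np.abs(h-90)<8)&(np.hypot(x-615,y-80)<70);print(n,"canister rim z~90 pts",m.sum(),P[m].mean(0),cv2.minEnclosingCircle(P[m][:,:2].astype(np.float32)) if m.sum() else 0)
p,P,z=L("wm");x,y,h=P[...,0],P[...,1],P[...,2]
g=p.max(2)
m=(g<60)&(np.abs(h-4)<4)&(x>400)&(x<680)&(y>-460)&(y<-70);mm=cv2.morphologyEx(m.astype(np.uint8),cv2.MORPH_OPEN,np.ones((3,3)))>0
print("mat",cv2.minAreaRect(P[mm][:,:2].astype(np.float32)),np.median(h[mm]))
for i,(a,b) in enumerate(((570,-150),(560,-272),(545,-390))):
    near=(np.abs(y-b)<60)&(np.abs(x-a)<130)
    hd=near&(h>50)&(h<68)&(g<90)
    sc=near&(g>100)&(h>3)&(h<45)&(x>420)
    n_,lab,st,_=cv2.connectedComponentsWithStats(sc.astype(np.uint8));k=1+np.argmax(st[1:,4]);sc=lab==k
    print(i,"handle",P[hd].mean(0),cv2.minAreaRect(P[hd][:,:2].astype(np.float32)));print("  tray",cv2.minAreaRect(P[sc][:,:2].astype(np.float32)),np.percentile(h[sc],[2,50,98]))
cv2.imwrite("pics/c2.png",cv2.resize(p[25:195,130:390],None,fx=3,fy=3,interpolation=2))
```

```text
wheel (586.0475463867188, 315.6120910644531) 29.828611373901367 [586.85682608 315.14040884 102.74506181] 102.6266369921097
funnel rim [610.97797713 162.56963799] 69.0299423819545 2819 ((610.8509521484375, 162.57278442382812), 72.71976470947266)
(610.8509521484375, 162.57278442382812) 72.71976470947266
((613.9129638671875, 193.16561889648438), (328.88275146484375, 129.70692443847656), 84.30512237548828)
wm canister rim z~90 pts 72 [596.71139536  70.39250324  84.61457178] ((597.2957763671875, 73.35726928710938), 15.562517166137695)
top0 canister rim z~90 pts 28 [597.01456389  90.25274956  88.40397894] ((602.8638916015625, 102.51527404785156), 30.57162857055664)
mat ((542.1713256835938, -270.1748046875), (358.2868957519531, 237.7943115234375), 87.48574829101562) 4.3610409476774805
0 handle [ 507.97243529 -158.11921795   58.96934584] ((507.0736083984375, -156.77989196777344), (41.816650390625, 14.679084777832031), 9.863581657409668)
  tray ((582.3876953125, -139.10853576660156), (117.55415344238281, 61.9871711730957), 9.896252632141113) [ 5.11123352  7.73431487 33.26240676]
1 handle [ 494.0260239  -279.41894328   59.68791909] ((493.2324523925781, -279.5187072753906), (40.91507339477539, 13.88927173614502), 4.330461025238037)
  tray ((567.7112426757812, -274.31927490234375), (117.62532806396484, 55.87180709838867), 4.305800914764404) [ 4.99010746  7.77029549 33.28810904]
2 handle [ 472.01999664 -368.00142792   59.16187254] ((470.95343017578125, -368.9103088378906), (14.37144947052002, 41.842529296875), 73.74018096923828)
  tray ((544.2313232421875, -394.9241638183594), (61.76549530029297, 113.81706237792969), 74.05622863769531) [ 5.46602949  8.14578201 33.37827896]
```

View pics/c2.png

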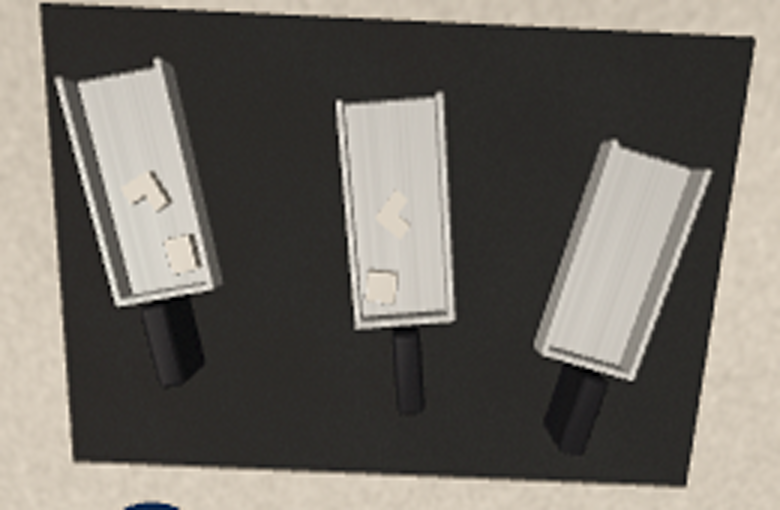

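Scoops: 0 holds 2 chunks (L-shape and block), 1 holds 2, and 2 is empty. The sizes match (tray 110x52, handle 42x14, wheel r=30 at z=102, funnel r=73). Next I'll look at the canister from the -y side.

Run:
```python
from h import *
env.move_to([560,0,300],[np.pi,0,0]);env.hold(.3)
p,P,c=shot("wrist","wc")
cv2.imwrite("pics/c3.png",cv2.resize(p[0:220,20:320],None,fx=2.6,fy=2.6,interpolation=2))
x,y,h=P[...,0],P[...,1],P[...,2]
m=(np.abs(h-90)<3)&(np.hypot(x-610,y-90)<70);print(m.sum(),cv2.minEnclosingCircle(P[m][:,:2].astype(np.float32)),np.argwhere(m)[::10].tolist()[:12])
```

```text
259 ((604.7163696289062, 98.58294677734375), 30.72150230407715) [[94, 175], [94, 185], [95, 180], [95, 190], [96, 186], [97, 171], [98, 167], [99, 168], [100, 196], [102, 200], [106, 201], [109, 203]]
```

View pics/c3.png

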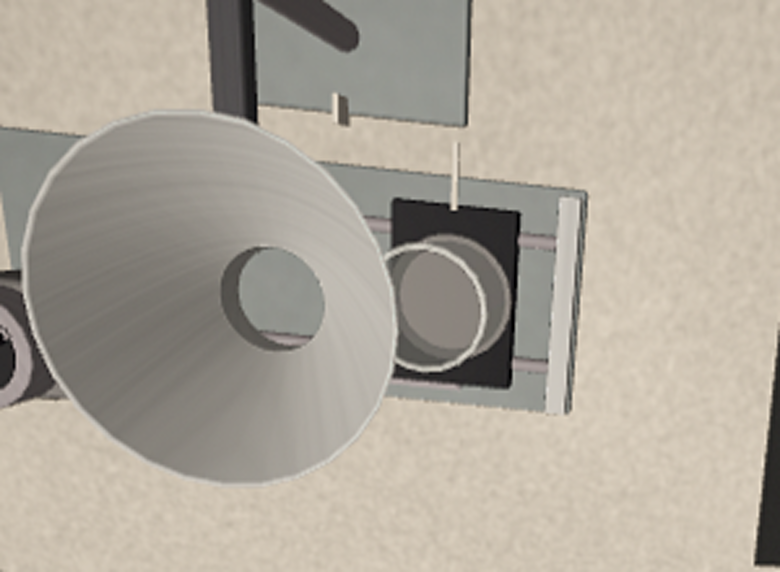

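Canister mouth at (604.7, 98.6), r=30.7; rig-frame x≈0 as required. The spout is 64.3 mm further along the rig, so about 6.43 rad, taken in two grips.

```bash
cat >> h.py <<'E'
W=np.array([586.0,315.6])
def crank(delta,n=2,zt=74):
    """turn wheel by delta rad (+ = clockwise) in n grips"""
    for i in range(n):
        d=delta/n
        q1=np.arctan2(W[1],W[0]);yaw=q1+np.pi/2+d/2
        o=[np.pi,0,yaw]
        env.command_gripper(1.0)
        env.move_to([*W,180],o);env.move_l([*W,zt],120)
        env.command_gripper(0.3,60);s=env.get_state();print("grip",s["width"],s["gripper_force"],s["qpos"][5])
        q=np.array(s["qpos"]);q[5]+=d;env.move_j(q);env.hold(.2)
        s=env.get_state();print("turned",s["qpos"][5],s["wrist_force"].round(1) if hasattr(s["wrist_force"],"round") else s["wrist_force"],s["moment"])
        env.command_gripper(1.0);env.move_l([*W,180],200)
E
python3 - <<'E'
from h import *
crank(6.43)
env.move_to([560,30,300],[np.pi,0,0]);env.hold(.3)
p,P,c=shot("wrist","wc2")
cv2.imwrite("pics/c4.png",cv2.resize(p[0:220,0:320],None,fx=2.5,fy=2.5,interpolation=2));print(env.get_state()["time_s"])
E
```

```text
grip 0.29938828197605755 0.0 -1.7750434298827285
turned 1.439907278457346 [ 0.4 -0.1 -0. ] [-0.02122021  0.00513087  0.00835709]
grip 0.3010682003545904 0.0 -1.7750566610813716
turned 1.4398970589651254 [-0.2 -0.2 -0.8] [-0.05186412 -0.03941307 -0.03425465]
24.2667
```

View pics/c4.png

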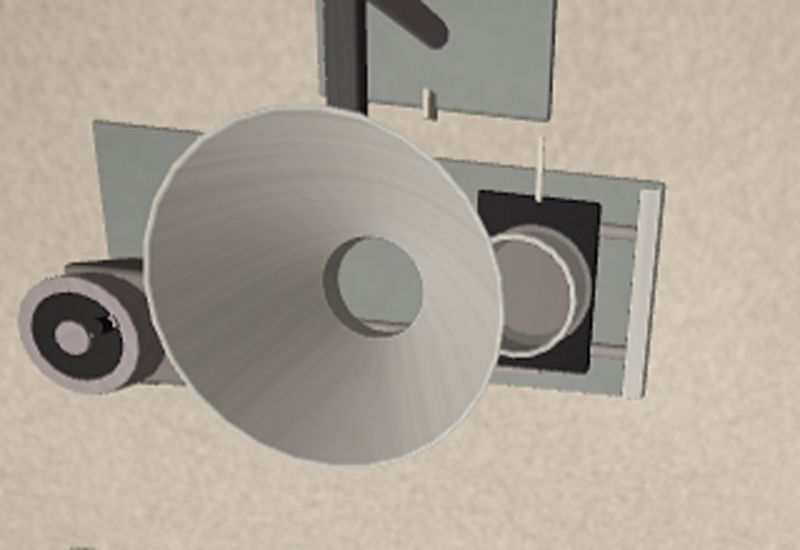

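The canister hasn't moved: the gripper closed to 0.30 with no pad force, so it missed the disc. I'll check the pose and where the fingers stop.

Run:
```python
from h import *
z=np.load("wc2.npz");P=cloud(z["d"],z["K"],z["pose"]);x,y,h=P[...,0],P[...,1],P[...,2]
m=(np.hypot(x-586,y-315)<45)&(h>97)&(h<108);print(cv2.minEnclosingCircle(P[m][:,:2].astype(np.float32)),np.median(h[m]))
o=[np.pi,0,np.arctan2(W[1],W[0])+np.pi/2+1.5]
env.move_to([*W,180],o);print(env.move_l([*W,74],120))
s=env.get_state();print(s["position"],s["ee_rot"],s["width"])
for w in(.85,.75,.65,.55,.4):
    env.command_gripper(w,60);s=env.get_state();print(w,s["width"],s["gripper_force"],s["wrist_force"])
shot("wrist","wg");shot("scene","sg")
a=cv2.imread("pics/wg.png")[:,60:460];b=cv2.resize(cv2.imread("pics/sg.png")[190:330,270:430],(440,384),interpolation=2)
cv2.imwrite("pics/c5.png",cv2.resize(np.hstack([a,b]),None,fx=.95,fy=.95))
```

```text
((586.6542358398438, 315.5386657714844), 30.474910736083984) 102.43290725945388
False
[586.79003531 315.88471148  74.86844446] [-3.14140672e+00  1.85658231e-03 -2.71831446e+00] 1.0009791190192905
0.85 0.8484236847744027 0.0 [ 0.1111725   0.65605916 -0.42506071]
0.75 0.751263144081078 0.0 [-0.32091014 -0.1356754  -0.35735488]
0.65 0.6493771522544656 0.0 [ 0.19513394 -0.31769567 -0.44810468]
0.55 0.5483332928851429 0.0 [ 0.47710795  0.22577221 -0.32284675]
0.4 0.40078964277056367 0.0 [-0.03438649  0.15476352 -0.04425937]
```

View pics/c5.png

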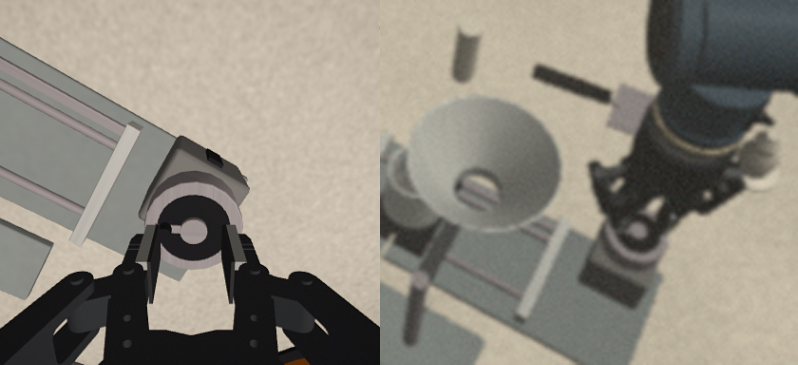

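Run:
```python
from h import *
z=np.load("wg.npz");P=cloud(z["d"],z["K"],z["pose"]);s=env.get_state()
Rt=R.from_euler("xyz",s["ee_rot"]).as_matrix();T=(P-s["position"])@Rt
print("tool-frame points (tool z, y) along rows at finger")
for v in range(215,330,12):
    row=T[v,60:460]
    print(v,[(60+u,*row[u].round(0).astype(int)) for u in range(60,280,12) if np.isfinite(row[u,0]) and abs(row[u,1])<75])
cv2.imwrite("pics/c6.png",cv2.resize(z["p"][170:340,130:400],None,fx=2.9,fy=2.9,interpolation=2))
```

```text
tool-frame points (tool z, y) along rows at finger
215 [(180, np.int64(-26), np.int64(-73), np.int64(66)), (192, np.int64(-26), np.int64(-62), np.int64(66)), (204, np.int64(-26), np.int64(-52), np.int64(66)), (216, np.int64(-1), np.int64(-32), np.int64(9)), (228, np.int64(15), np.int64(-19), np.int64(-28)), (240, np.int64(15), np.int64(-13), np.int64(-28)), (252, np.int64(15), np.int64(-6), np.int64(-29)), (264, np.int64(15), np.int64(1), np.int64(-28)), (276, np.int64(15), np.int64(7), np.int64(-29)), (288, np.int64(15), np.int64(14), np.int64(-28)), (300, np.int64(15), np.int64(21), np.int64(-27)), (312, np.int64(-1), np.int64(34), np.int64(9)), (324, np.int64(-29), np.int64(57), np.int64(74)), (336, np.int64(-29), np.int64(68), np.int64(74))]
227 [(180, np.int64(-38), np.int64(-74), np.int64(66)), (192, np.int64(-38), np.int64(-63), np.int64(66)), (204, np.int64(-38), np.int64(-52), np.int64(66)), (216, np.int64(8), np.int64(-26), np.int64(-29)), (228, np.int64(8), np.int64(-19), np.int64(-29)), (240, np.int64(8), np.int64(-13), np.int64(-29)), (252, np.int64(8), np.int64(-6), np.
[... 5975 characters left out ...]
 np.int64(-25), np.int64(-110)), (192, np.int64(15), np.int64(-22), np.int64(-109)), (204, np.int64(16), np.int64(-18), np.int64(-110)), (216, np.int64(-153), np.int64(-48), np.int64(74)), (228, np.int64(-153), np.int64(-35), np.int64(74)), (240, np.int64(-153), np.int64(-23), np.int64(74)), (252, np.int64(-153), np.int64(-10), np.int64(74)), (264, np.int64(-153), np.int64(2), np.int64(74)), (276, np.int64(-152), np.int64(15), np.int64(74)), (288, np.int64(-153), np.int64(28), np.int64(74)), (300, np.int64(-153), np.int64(40), np.int64(74)), (312, np.int64(17), np.int64(14), np.int64(-111)), (324, np.int64(17), np.int64(18), np.int64(-111)), (336, np.int64(16), np.int64(21), np.int64(-110))]
```

View pics/c6.png

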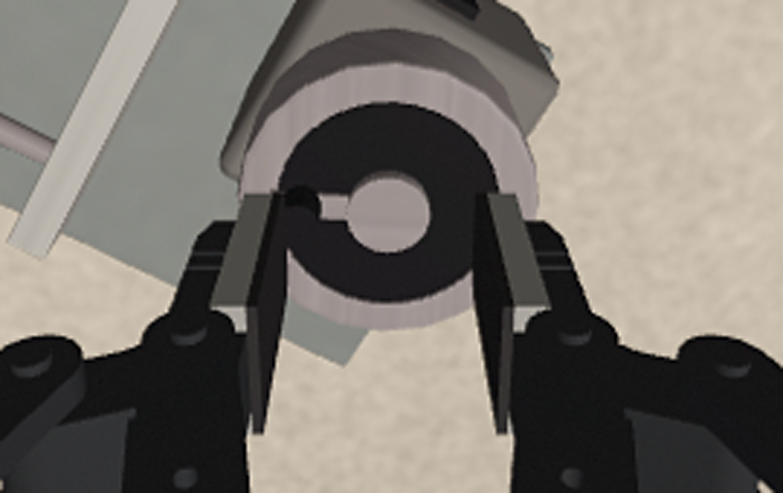

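The picture shows the pads hovering over the disc rather than beside it. In the cloud the fingertips sit about 46 mm behind the nominal TCP. I'll measure the tips at several openings up in free air.

Run:
```python
from h import *
env.command_gripper(1.0);env.move_l([*W,250],200)
for w in(1,.7,.4,.16,0):
    env.command_gripper(w);env.hold(.2)
    s=env.get_state();p,P,c=shot("wrist","f%d"%(w*100))
    Rt=R.from_euler("xyz",s["ee_rot"]).as_matrix();T=(P-s["position"])@Rt
    m=(np.abs(T[...,0])<14)&(np.abs(T[...,1])<62)&(T[...,2]<12)&(T[...,2]>-110)
    t=T[m];f=t[t[:,0]>6]
    print(w,s["width"],"z tip pct",np.percentile(t[:,2],[90,98,99.8]).round(1),"x",np.percentile(t[:,0],[1,99]).round(1),"inner y",np.abs(f[f[:,2]>np.percentile(f[:,2],70)][:,1]).min().round(1), "pos",np.round(s["position"],1))
```

```text
1 0.9967918739377741 z tip pct [-66.9 -57.8 -53.9] x [-10.5  13. ] inner y 40.9 pos [585.9 315.6 249.5]
0.7 0.6975856031727808 z tip pct [-65.8 -52.2 -46.3] x [-11.1  13.2] inner y 28.4 pos [586.  315.6 250. ]
0.4 0.3992852436013037 z tip pct [-65.5 -49.7 -43.6] x [-11.5  13.2] inner y 15.8 pos [586.  315.6 250. ]
0.16 0.15972221576144202 z tip pct [-68.1 -50.2 -45.1] x [-11.5  13.1] inner y 5.6 pos [586.  315.6 250. ]
0 0.0010140657871827833 z tip pct [-70.2 -51.7 -45.2] x [-9.7 13.2] inner y 0.0 pos [586.  315.6 250. ]
```

Run:
```python
from h import *
env.move_l([W[0],W[1]+0,115],150)
print(env.move_l([*W,30],40,max_force=5),env.get_state()["position"],env.get_state()["wrist_force"])
env.move_l([*W,180],200)
```

```text
True [585.92910435 315.5965333   62.42024017] [-0.03212182 -0.07347528  4.12775551]
```

The touch confirms it: contact came at nominal z 62.4 on a 102 mm disc, so the real fingertips sit 40 mm behind the reported TCP. I'll compensate for that and crank again.

```bash
sed -i 's/\[\*W,zt\],120/[*W,zt-40],120/; s/command_gripper(0.3,60)/command_gripper(0.4,60)/' h.py
python3 - <<'E'
from h import *
crank(6.43)
env.move_to([560,60,280],[np.pi,0,0]);env.hold(.3)
p,P,c=shot("wrist","wc3")
cv2.imwrite("pics/c7.png",cv2.resize(p[0:220,100:400],None,fx=2.6,fy=2.6,interpolation=2));print(env.get_state()["time_s"])
E
```

```text
grip 0.6818485926863848 65.86402416229248 -1.7749205107608805
turned 1.4399160717888564 [ 0.2  2.  -1.7] [-0.5052146  -0.44085178  0.02797162]
grip 0.686569788851043 65.86419582366943 -1.7749261525985982
turned 1.4399199462487544 [ 1.   2.1 -1.7] [-0.40827346 -0.39291793  0.01507912]
54.0333
```

View pics/c7.png

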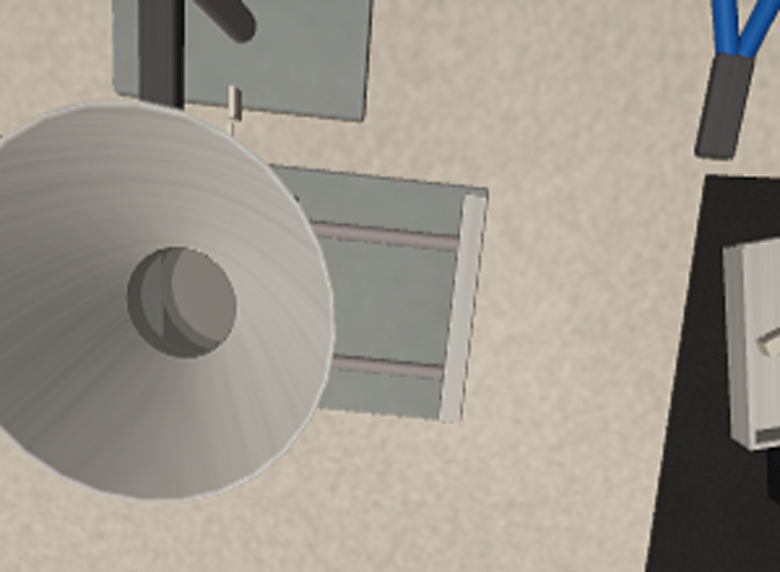

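The pointers meet: post pointer at (235,105), carriage pointer tip at (233,130) right below it. The canister floor shows through the spout, and the pads now grip at 0.68 ≈ 58 mm. Next I'll plan the pour: check inverse kinematics over headings and tilts, and check the scoops from a new wrist shot.

```bash
cat >> h.py <<'E'
F=np.array([611.0,162.6])
def nom(nose,phi,th,k,gx=-76.):
    """nominal TCP pose for scoop nose position, heading phi, nose-down tilt th"""
    Rs=R.from_euler("ZY",[phi,th])
    p=np.asarray(nose,float)+Rs.apply([gx-55,0,-23])
    return p,(Rs*R.from_euler("x",np.pi)*R.from_euler("z",k*np.pi)).as_euler("xyz")
def nosexy(phi,back=20): return F-back*np.array([np.cos(phi),np.sin(phi)])
def scoops():
    env.move_to([500,-270,330],[np.pi,0,0]);env.hold(.3)
    p,P,c=shot("wrist");x,y,h=P[...,0],P[...,1],P[...,2]
    m=(p.max(2)<90)&(h>50)&(h<68)&(x>400)&(x<680)&(y>-460)&(y<-80)
    n,lab,st,_=cv2.connectedComponentsWithStats(m.astype(np.uint8));out=[]
    for k in range(1,n):
        if st[k,4]<40:continue
        c,s,_=cv2.minAreaRect(P[lab==k][:,:2].astype(np.float32))
        b=cv2.boxPoints(cv2.minAreaRect(P[lab==k][:,:2].astype(np.float32)));e=max((b[1]-b[0],b[2]-b[1]),key=np.linalg.norm)
        e=e*np.sign(e[0]);out.append((*c,np.arctan2(e[1],e[0]),*sorted(s)))
    return sorted(out,key=lambda t:-t[1]),p,P
E
python3 - <<'E'
from h import *
o,p,P=scoops()
for r in o:print(np.round(r,2))
for deg in range(-180,180,15):
    ph=np.radians(deg)
    for k in(0,1):
        qs=[env.inverse_kinematics(*nom([*nosexy(ph),182],ph,np.radians(t),k)) for t in(0,20,40,55,65)]
        n=sum(q is not None for q in qs)
        if n==5: print(deg,k,"q0",np.round(qs[0],2).tolist(),"q65",np.round(qs[-1],2).tolist(),"max step",max(np.abs(qs[i+1]-qs[i]).max() for i in range(4)).round(2))
E
```

```text
[ 5.0700e+02 -1.5706e+02  1.8000e-01  1.4270e+01  4.1770e+01]
[ 4.9265e+02 -2.7941e+02  1.0000e-02  1.3690e+01  4.1930e+01]
[ 4.7444e+02 -4.3532e+02 -1.0000e-02  1.3920e+01  3.9540e+01]
-180 0 q0 [0.07, 0.78, 1.01, 0.0, 1.35, -1.5] q65 [0.13, 0.44, 1.99, 3.41, 0.44, 1.38] max step 4.1
-180 1 q0 [0.07, 0.78, 1.01, 0.0, 1.35, 1.64] q65 [0.13, 0.44, 1.99, 3.41, 0.44, -1.76] max step 4.1
-165 0 q0 [0.12, 0.79, 1.0, 0.0, 1.36, -1.71] q65 [-0.01, 0.43, 2.02, 2.61, 0.49, 1.94] max step 4.63
-165 1 q0 [0.12, 0.79, 1.0, 0.0, 1.36, 1.43] q65 [-0.01, 0.43, 2.02, 2.61, 0.49, -1.2] max step 1.66
-150 0 q0 [0.17, 0.78, 1.01, 0.0, 1.35, -1.93] q65 [-0.12, 0.44, 1.99, 2.04, 0.66, 2.26] max step 5.34
-150 1 q0 [0.17, 0.78, 1.01, 0.0, 1.35, 1.21] q65 [-0.12, 0.44, 1.99, 2.04, 0.66, -0.88] max step 0.94
-135 1 q0 [0.21, 0.76, 1.05, 0.0, 1.33, 1.0] q65 [-0.21, 0.47, 1.92, 1.67, 0.87, -0.73] max step 0.62
-120 1 q0 [0.25, 0.73, 1.12, 0.0, 1.29, 0.78] q65 [-0.26, 0.52, 1.82, 1.41, 1.09, -0.66] max step 0.49
-105 1 q0 [0.29, 0.69, 1.2, 0.0, 1.25, 0.55] q65 [-0.27, 0.57, 1.69, 1.22, 1.31, -0.64] max step 0.
[... 1721 characters left out ...]
 [-0.15, 0.45, 1.69, -0.0, 1.0, 0.37] q65 [0.31, 0.86, 1.01, -0.79, 2.11, 0.72] max step 0.36
60 1 q0 [-0.15, 0.45, 1.69, 0.0, 1.0, -2.77] q65 [0.31, 0.86, 1.01, -0.79, 2.11, -2.42] max step 0.36
75 0 q0 [-0.17, 0.5, 1.6, -0.0, 1.04, 0.1] q65 [0.35, 0.81, 1.13, -0.9, 1.91, 0.63] max step 0.35
90 0 q0 [-0.16, 0.55, 1.5, -0.0, 1.09, -0.16] q65 [0.39, 0.75, 1.26, -1.01, 1.7, 0.57] max step 0.38
105 0 q0 [-0.15, 0.6, 1.4, -0.0, 1.15, -0.41] q65 [0.41, 0.69, 1.41, -1.12, 1.48, 0.54] max step 0.38
120 0 q0 [-0.12, 0.65, 1.29, -0.0, 1.2, -0.64] q65 [0.41, 0.63, 1.55, -1.26, 1.24, 0.53] max step 0.44
150 0 q0 [-0.03, 0.73, 1.12, 0.0, 1.3, -1.08] q65 [0.33, 0.51, 1.82, 4.56, 0.77, 0.66] max step 5.94
```

The scoop list matches the 42x14 handles. Scoop2 (the empty one) has been knocked to y≈-435. I'll pour scoop0 first with heading 60° (smooth IK), checking the grip as I go.

```bash
cat >> h.py <<'E'
def st(): s=env.get_state();return s
def grasp(hx,hy,yaw):
    o=[np.pi,0,yaw]
    env.command_gripper(.6);env.move_to([hx,hy,80],o)
    print("blocked",env.move_l([hx,hy,-19],120,max_force=10));env.command_gripper(0,110)
    s=st();print("grip w",s["width"],s["gripper_force"])
    return s["width"]
def lay(hx,hy,yaw):
    env.move_to([hx,hy,150],[np.pi,0,yaw]);env.move_l([hx,hy,10],200)
    print("touch",env.move_l([hx,hy,-20],30,max_force=4),st()["position"][2])
    env.command_gripper(.6);env.move_l([hx,hy,90],200)
def pour(tmax=65,ph=np.radians(60),z=182):
    p,o=nom([*nosexy(ph),z+30],ph,0,0);env.move_to(p,o)
    p,o=nom([*nosexy(ph),z],ph,0,0);env.move_l(p,150)
    for t in list(np.linspace(12,tmax,5))+[tmax-12,tmax]:
        p,o=nom([*nosexy(ph),z],ph,np.radians(t),0);env.move_l(p,80,rot=o)
    env.hold(.4)
    p,P,c=shot("wrist","pour");print("t",st()["time_s"],st()["width"])
def unpour(ph=np.radians(60),z=182):
    p,o=nom([*nosexy(ph),z+30],ph,np.radians(30),0);env.move_l(p,200,rot=o)
    p,o=nom([*nosexy(ph),z+30],ph,0,0);env.move_l(p,200,rot=o)
E
python3 - <<'E'
from h import *
w=grasp(507.0,-157.0,.175)
if .08<w<.3:
    env.move_l([507,-157,170],200);s=st();print(s["wrist_force"],s["width"])
    pour()
E
python3 - <<'E'
import cv2;a=cv2.imread("pics/pour.png");cv2.imwrite("pics/pour0.png",a)
E
```

```text
blocked False
grip w 0.1486924477872239 107.20461845397949
[ 0.82702172  0.01277045 -1.20600304] 0.14955086266680853
t 64.8917 0.15064240650219216
```

View pics/pour0.png

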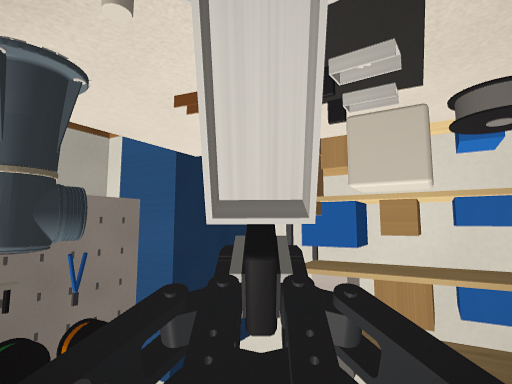

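The scoop's interior is empty down to the picture's top edge, so the chunks slid out. Next: put it back and do scoop1 after a fresh detection.

Run:
```python
from h import *
unpour();lay(507,-157,.175)
o,p,P=scoops()
for r in o:print(np.round(r,2))
r=o[1]
x,y,h=P[...,0],P[...,1],P[...,2]
# tray direction from handle to floor centroid
fl=(p.max(2)>100)&(h>5)&(h<40)&(np.hypot(x-r[0]-74,y-r[1])<62);c=np.array(cv2.minAreaRect(P[fl][:,:2].astype(np.float32))[0]);print("dir1",np.arctan2(*(c-r[:2])[::-1]))
cv2.imwrite("pics/m2.png",p);print(st()["time_s"])
```

```text
touch True -18.136377173079033
[ 5.0664e+02 -1.5845e+02  1.7000e-01  1.4550e+01  4.1880e+01]
[ 4.9295e+02 -2.7962e+02  7.0000e-02  1.3880e+01  4.1260e+01]
[ 4.7418e+02 -4.3550e+02  1.0000e-02  1.3720e+01  3.9920e+01]
dir1 0.06949601382102477
71.3667
```

View pics/m2.png

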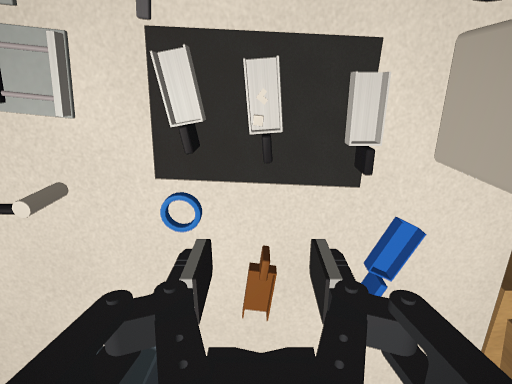

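Scoop0 is back, empty, at (177,85). Scoop1 at (263,100) still holds two chunks. Scoop2 at (367,110) overhangs the mat's edge and I'll shift it inward afterwards. Now scoop1.

Run:
```python
from h import *
w=grasp(493,-279.6,.07)
if .08<w<.3:
    env.move_l([493,-279.6,170],200)
    pour();unpour();lay(493,-279.6,.07)
    w=grasp(474.3,-435.4,-.0)
    if .08<w<.3:
        env.move_l([474.3,-435.4,40],150);lay(474.3,-400,0)
o,p,P=scoops();cv2.imwrite("pics/m3.png",p)
for r in o:print(np.round(r,2))
env.move_to([530,150,330],[np.pi,0,0]);env.hold(.3)
p2,P,c=shot("wrist","can")
cv2.imwrite("pics/c8.png",np.hstack([cv2.resize(p[20:190,120:400],None,fx=1.4,fy=1.4),cv2.resize(p2[20:150,150:390],(392,238),interpolation=2)]))
print(st()["time_s"])
```

```text
blocked False
grip w 0.1521440590427961 107.40989685058594
t 80.7 0.14785220512408223
touch True -18.098343477237307
blocked False
grip w 0.1529800105255171 107.46878743171692
touch True -18.024409337474243
[ 5.0678e+02 -1.5838e+02  1.7000e-01  1.4570e+01  4.1570e+01]
[ 4.9221e+02 -2.8072e+02  7.0000e-02  1.3940e+01  4.2120e+01]
[ 4.7286e+02 -4.0070e+02 -1.0000e-02  1.4320e+01  4.1450e+01]
95.7417
```

View pics/c8.png

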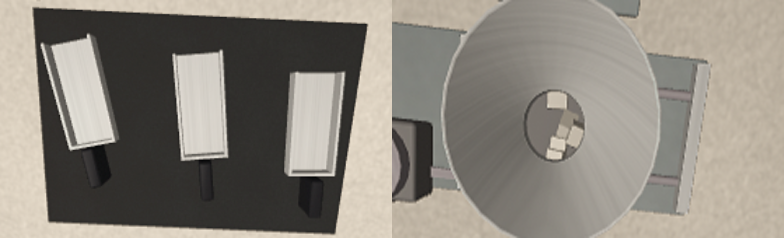

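Right crop: the canister seen through the spout at about (555,125) with the white chunks inside. All scoops are empty and on the mat, no spill. I'll check the chunk heights, then wind back.

Run:
```python
from h import *
z=np.load("can.npz");p=z["p"];P=cloud(z["d"],z["K"],z["pose"]);x,y,h=P[...,0],P[...,1],P[...,2]
m=(np.hypot(x-611,y-162.6)<28)&(p.min(2)>150)&(h<108);print(m.sum(),np.percentile(h[m],[1,25,50,75,99]).round(0))
crank(-6.43)
env.move_to([560,0,300],[np.pi,0,0]);env.hold(.3)
p,P,c=shot("wrist","wc4");x,y,h=P[...,0],P[...,1],P[...,2]
m=(np.abs(h-90)<3)&(np.hypot(x-605,y-95)<60);print(m.sum(),cv2.minEnclosingCircle(P[m][:,:2].astype(np.float32)))
for n in("wc","wc4"):
    z=np.load(n+".npz");p=z["p"];Q=cloud(z["d"],z["K"],z["pose"]);v=(Q-[609.5,147.5,0]);ry=v[...,0]*.099+v[...,1]*.995;rx=v[...,0]*.995-v[...,1]*.099;h=Q[...,2]
    k=(p.max(2)<60)&(np.abs(rx)<60)&(h>5)&(h<40)&(ry>-160)&(ry<0);b=(h>10)&(h<60)&(p.max(2)>110)&(np.abs(rx)<60)&(ry<-90)&(ry>-160)
    print(n,"carriage ry",np.percentile(ry[k],[1,99]).round(1),"bar ry",np.percentile(ry[b],[2,98]).round(1),"bar z",np.median(h[b]))
print(st()["time_s"])
```

```text
306 [39. 43. 45. 56. 64.]
grip 0.6844443973211587 65.7997477054596 1.4400770842864756
turned -1.7748645339847477 [-0.3  1.3 -0.7] [-0.63251833 -0.24508779  0.02866571]
grip 0.6824106377576643 65.80283403396606 1.4401027061251206
turned -1.7748126488714702 [-1.   0.2 -1.6] [-0.61676965 -0.2690147   0.04813141]
262 ((604.4910888671875, 98.77153015136719), 30.949169158935547)
wc carriage ry [-83.7 -15.7] bar ry [-117.4  -92.3] bar z 29.99647463437134
wc4 carriage ry [-83.8 -15.7] bar ry [-117.4  -92.2] bar z 29.966062678748983
114.85
```

The canister is back at its starting place, but the carriage edge is still about 9 mm or more from the end bar. I'll keep winding gently until it stops moving.

```bash
sed -i 's/def crank(delta,n=2,zt=74)/def crank(delta,n=2,zt=74,f=60)/; s/command_gripper(0.4,60)/command_gripper(0.4,f)/' h.py
python3 - <<'E'
from h import *
for d in(-.8,-.8):
    crank(d,1,f=30)
    env.move_to([560,0,300],[np.pi,0,0]);env.hold(.3)
    p,P,c=shot("wrist","wc5");x,y,h=P[...,0],P[...,1],P[...,2]
    m=(np.abs(h-90)<3)&(np.hypot(x-603,y-85)<60);print(m.sum(),cv2.minEnclosingCircle(P[m][:,:2].astype(np.float32)))
    v=(P-[609.5,147.5,0]);ry=v[...,0]*.099+v[...,1]*.995;rx=v[...,0]*.995-v[...,1]*.099
    k=(p.max(2)<60)&(np.abs(rx)<60)&(h>5)&(h<40)&(ry>-160)&(ry<0);print("carriage",np.percentile(ry[k],[1,99]).round(1))
print(st()["time_s"])
E
```

```text
grip 0.6917195530906363 33.361791372299194 0.23247455049183294
turned -0.5667785544457709 [ 4.7  4.1 -2.5] [ 0.33947512 -0.52871301 -0.03563701]
310 ((603.7777709960938, 90.96482849121094), 30.941810607910156)
carriage [-91.7 -23.9]
grip 0.6899462620583796 33.361287117004395 0.23248376622522152
turned -0.5670302070517582 [ 3.8  2.9 -1.8] [ 0.47766885 -0.62753244 -0.04361015]
315 ((603.56103515625, 87.87200927734375), 30.83393096923828)
carriage [-94.7 -26.8]
129.8667
```

Run:
```python
from h import *
crank(-.5,1,f=40)
env.move_to([560,0,300],[np.pi,0,0]);env.hold(.3)
p,P,c=shot("wrist","wc6");x,y,h=P[...,0],P[...,1],P[...,2]
m=(np.abs(h-90)<3)&(np.hypot(x-603,y-85)<60);print(m.sum(),cv2.minEnclosingCircle(P[m][:,:2].astype(np.float32)))
a=cv2.resize(p[40:200,100:260],(400,400),interpolation=2)
o,q,P=scoops();print(np.round(o,2).tolist())
cv2.imwrite("pics/c9.png",np.hstack([a,cv2.resize(q[10:190,120:300],(400,400))]))
print(st()["time_s"])
```

```text
grip 0.6889706604855441 44.022565484046936 0.08247289524145635
turned -0.41615403611380064 [ 1.2  3.7 -0. ] [ 0.57852596 -0.14896883 -0.7013196 ]
315 ((603.6782836914062, 87.68514251708984), 30.736698150634766)
[[506.68, -158.41, 0.19, 14.35, 41.86], [492.76, -280.75, 0.01, 13.72, 41.04], [472.38, -400.8, 0.01, 14.2, 42.18]]
138.4583
```

View pics/c9.png

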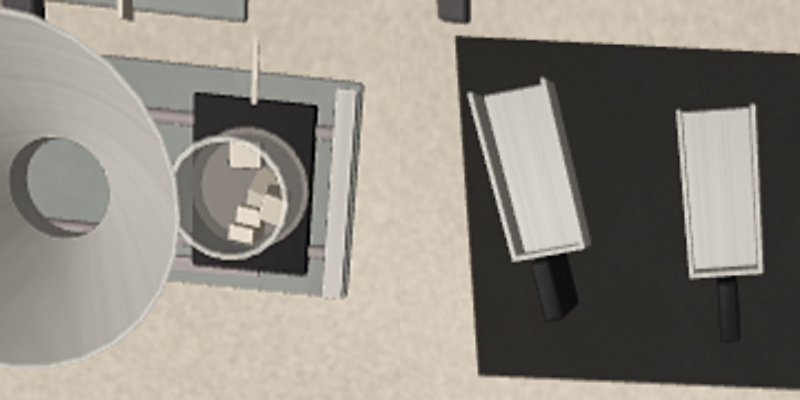

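The canister no longer moves and the reaction moment rose, so the carriage is at its stop. The chunks lie in the canister, and the scoops stand empty and flat on the mat. I'll hand it in.

```bash
python3 -c "
from plant import env
print(env.job_done())"
```

```text
the job is handed in; nothing more can be done
None
```

I handed the job in; no verdict came back, but by the last pictures the chunks poured from scoop0 and scoop1 are in the canister, all three scoops stand empty on the mat, and the carriage is wound back to its stop.

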